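Clear the laptop's keyboard, then shut it

TASK

The open laptop is to be put away, but two things have been left lying on its keyboard. Lay those two flat on the floor of the steel parts tray (set them down, do not drop them), then gently lower the lid until it is fully shut. Leave alone the third thing, which lies on the foam pad, and do not disturb the bottle, mug and jar.

Things in the scene. Friction and masses are not known exactly. Their poses are not given: they have to be found in the camera images.
- laptop: open grey laptop, fixed: base 200 (local x, depth) x 290 (local y, width) x 22 mm high, keys level with its top. Origin: centre of its underside; local +x points to the hinge side (roughly the robot's right). Hinge axis along local y at x = +100, z = 22 mm. Two of battery, fan and screwdriver lie on it at the start, not always the same two, their origins within its outline
- lid (a joint): the laptop's lid, 200 mm from hinge to free edge, 290 mm wide, 8 mm thick: 0 = shut (flat on the base, its outer face 30.5 mm above the bench), grows as it opens, 1.57 = upright; starts at 1.5 to 1.9 rad. Stiff friction hinge: it stays wherever it is left and takes about 1 to 4 N at the free edge to move
- lid_edge (a point): middle of the lid's free edge, halfway through its 8 mm thickness, 200 mm from the hinge axis
- tray: open steel parts tray, fixed: 250 (local x) x 220 (local y) mm outside, 28 mm high, walls and floor 4 mm thick. Origin: centre of its underside, z up. It stands to the left or to the right of the laptop, the pad on the other side
- pad: blue foam pad, firm, fixed: 220 (local x) x 190 (local y) x 22 mm high, as high as the laptop's base. Origin: centre of its underside. One of the three things lies on it, about its middle
- battery: loose black laptop battery pack, plain bar 150 (local x) x 48 (local y) x 20 mm (z), about 0.22 kg. Origin: centre of its underside
- fan: loose black square cooling fan 60 x 60 x 25 mm (z), lying flat, about 80 g. Origin: centre of its underside, local x and y square to its sides
- screwdriver: loose screwdriver lying along local x, about 90 g: black handle with flat sides 90 x 24 x 24 mm from local x = -65 to +25 mm, steel shaft 7 mm thick from there to +100 mm (+103 mm with its blade), 12 mm above the underside. Origin: level with the underside, 20 mm forward of the handle's middle, close to the balance point; grip it anywhere on the handle
- bottle: white plastic bottle, 56 mm across, 150 mm high, standing on the bench; origin: centre of its underside. Leave it
- mug: white mug, 76 mm across, 90 mm high, handle at local +y; origin: centre of its underside. Leave it
- jar: small glass jar with a steel cap, 60 mm across, 70 mm high; origin: centre of its underside. Leave it
Not all that is in view belongs to the job. Leave any turquoise look-alike of the battery alone.

How it is judged:
On the way, in this order (a step that is already met when the one before it is completed fails the run):
1. the two things from the keyboard lie in the tray, the third is still on the pad (((x of battery in the frame of tray between -0.115 and 0.115 m and y of battery in the frame of tray between -0.1 and 0.1 m and z of battery in the frame of tray below 0.014 m) or (x of battery in the frame of pad between -0.11 and 0.11 m and y of battery in the frame of pad between -0.1 and 0.1 m and distance of battery from where it was at the start of the episode below 0.025 m)) and ((x of fan in the frame of tray between -0.115 and 0.115 m and y of fan in the frame of tray between -0.1 and 0.1 m and z of fan in the frame of tray below 0.014 m) or (x of fan in the frame of pad between -0.11 and 0.11 m and y of fan in the frame of pad between -0.1 and 0.1 m and distance of fan from where it was at the start of the episode below 0.025 m)) and ((x of screwdriver in the frame of tray between -0.115 and 0.115 m and y of screwdriver in the frame of tray between -0.1 and 0.1 m and z of screwdriver in the frame of tray below 0.014 m) or (x of screwdriver in the frame of pad between -0.11 and 0.11 m and y of screwdriver in the frame of pad between -0.1 and 0.1 m and distance of screwdriver from where it was at the start of the episode below 0.025 m)) and ((x of battery in the frame of pad between -0.11 and 0.11 m and y of battery in the frame of pad between -0.1 and 0.1 m and distance of battery from where it was at the start of the episode below 0.025 m) or (x of fan in the frame of pad between -0.11 and 0.11 m and y of fan in the frame of pad between -0.1 and 0.1 m and distance of fan from where it was at the start of the episode below 0.025 m) or (x of screwdriver in the frame of pad between -0.11 and 0.11 m and y of screwdriver in the frame of pad between -0.1 and 0.1 m and distance of screwdriver from where it was at the start of the episode below 0.025 m))), for 0.2 s.
2. then the lid is fully shut (value of joint lid below 0.05 rad), for 0.2 s.
At the end, for the whole second after the job is handed in: The two things that lay on the keyboard are at rest flat on the tray's floor (origins under 14 mm above its underside, within 115 mm of its centre along its length and 100 mm across), the third is still on the pad within 25 mm of where it was, and the lid is shut to within 0.05 rad (all of step 1 and value of joint lid below 0.05 rad and linear speed of each of battery, fan, screwdriver below 0.02 m/s); the robot touches nothing.
It fails at once if the bottle, mug or jar is pushed more than 25 mm or tipped (distance of any of bottle, mug, jar from where it was at the start of the episode above 0.025 m or angle between any of bottle, mug, jar's own z axis and vertical above 0.35 rad).
It fails at once if a thing is thrown, or dropped from more than about 5 cm ((linear speed of battery above 1 m/s and contact force between battery and the fingers below 0.05 N) or (linear speed of fan above 1 m/s and contact force between fan and the fingers below 0.05 N) or (linear speed of screwdriver above 1 m/s and contact force between screwdriver and the fingers below 0.05 N)).
It fails at once if the lid is slammed (faster than 3 rad/s) (velocity of joint lid below -3 rad/s).
It also fails if it takes over 70 s, if anything falls off the work surface, if the arm or the gripper's body presses on something with over 40 N, if the wrist force passes 120 N, or if a joint passes its speed limit or range.

ROBOT

A 6-joint arm with a two-finger parallel gripper is mounted at the origin on the work surface. World frame = base frame: x ahead of the robot, y to its left, z up, the work surface at z = 0. Lengths are in m, angles in rad, forces in N, time in s.
With the tool pointing down it reaches from about 0.375 to 0.9 m from the base axis. Payload 3.1 kg.
Tool frame: the origin (TCP) lies midway between the tips of the shut fingers; the grasp point (between the pads) lies 19 mm behind it; z points along the fingers, y is the line along which they close (so a half turn about z gives the same grasp; the last joint's range is limited). The gripper opens to 85 mm and grips with 20 to 120 N. Pads are 22 mm wide; open, the fingers measure 114 mm over their backs; the gripper's body (76 mm by 85 mm) begins 54 mm behind the grasp point. The pads swing forward as they close: fully open they stand 13 mm farther back than shut.
Start: joints at [-1.442, 0.527, 1.433, -0, 1.181, -0.178], TCP at [0.189, -0.596, 0.231] pointing down, gripper open.
Joint ranges: [-3.08, 3.08], [-0.75, 2.2], [0.22, 2.44], [-1.43, 4.57], [0, 2.65], [-2.85, 2.85]. Speed limits (rad/s): [2.79, 2.79, 3.14, 3.14, 3.14, 3.14].

INTERFACE

Orientations are given as a unit quaternion [w, x, y, z].
In Python, from workcell import manip, imaging, search_frame gives the robot as it stands.
- The arm moves only by the tool apply_moves, never from a script. Its argument "moves" is one flat list of numbers, 7 for each row, row after row: the shift along the tool's x, y, z in mm, then the turn, a rotation vector about the tool's x, y, z in rad, then the gripper's target within -1 to 1 (shut at 1, half-way at 0, fully open at -1). In form: [x, y, z, ax, ay, az, grip, x, y, z, ax, ay, az, grip, ...]. A call has 1 to 12 rows; each row is the pose to reach, as a shift and turn from the pose commanded when the call began, along the tool's axes at that moment; what a row does not reach only later rows make up. A row lasts 1/10 s, in which the tool goes at most 50 mm and 8.59 degrees, less where a joint would pass 70% of its speed; a pose out of reach is approached as far as the arm can. A call with a gripper value outside its range is refused whole. The fingers move at their own pace and stop on an object; "force" is the grip in N (left out, the last holds). Time passes only in rows, so rows that repeat a pose let the fingers close. It gives the time, the measured TCP pose, the force, the opening and the grip force at its end, in the units of the state.
- manip.read_state(): the state, without advancing time (a new reading comes with each control period).
- imaging.get_image(name): name is "scene" or "top"; returns a dict with "pixels" (480x640x3 uint8, red, green, blue), "camera_matrix" (3x3 intrinsics, pixels), "distortion" ([k1, k2, p1, p2, k3] as OpenCV has them; the pictures are not rectified), "position" and "attitude" of the camera in the world. Camera axes: x right, y down, z forward; pixel columns grow to the right and rows downward; lengths in m; the calibration is good to about 2 mm. A picture is of the moment at which its call begins. There is no depth.
- manip.sign_off(): hands the job in; it is judged then, once.
Trained networks look in the newest picture that a camera, given by its name, has taken for a name from the list of things; names that differ only in an ending like _2 or _b are one class to them, and where a whole thing is asked for, a point or a joint stands for the part that bears it (a point fixed in the world has none). Each returns a list of dicts, best first, with "conf" (0 to 1); they miss things now and then, are a little off and sometimes report something else, mostly with a low value. They report only what shows in the picture. A call takes as long as a camera call. They do not tell look-alikes from the thing itself.
- search_frame(name, camera): "box" ([left, top, right, bottom] in pixels, round what is visible of it).
The state is a dict: "t": time; "joint_positions": joint angles; "dq": joint speeds; "joint_torque": joint torques, N m; "eef_pos": TCP position; "eef_rot": TCP orientation; "ft_force": force on the tool from outside, world axes, zero at the start; "torque": the same for the moment, N m; "width": opening from 0.0 (shut) to 1.0 (fully open); "grip_force": force on a finger pad.
Only numpy, scipy, OpenCV 4.12 (cv2) and the standard library are available. Lean on these libraries where they do the work, as an engineer would, in place of code of your own. Each camera call takes 0.05 s, during which the arm holds its last target. There are 200 camera calls.

## Working session

There is one attempt and no reset: what is moved stays moved. The work goes in short steps, Python scripts to look and compute and a tool call to move; the robot and the scene stay as the last step left them, time stands still between calls to the robot, and variables do not carry over. Pictures are saved under pics/ and viewed, at most 10 in all, crops included, and the job is handed in when it is done.

Besides the shell and the picture viewer there is one more tool, called as name(argument=value, ...) on one line, values as JSON. apply_moves: Moves the arm, as the interface text tells. Its arguments: {"type":"object","properties":{"moves":{"type":"array"},"force":{"type":"number"}},"required":["moves"]}

```bash
mkdir -p pics
cat > h.py <<'E'
import numpy as np, cv2
from workcell import manip, imaging, search_frame
from scipy.spatial.transform import Rotation as R
def q2R(q): return R.from_quat([q[1],q[2],q[3],q[0]]).as_matrix()
def camR(im):
    a=np.array(im["attitude"],float)
    return a if a.shape==(3,3) else q2R(a)
def px2w(im,pts,z):
    K=np.array(im["camera_matrix"]);d=np.array(im["distortion"])
    u=cv2.undistortPoints(np.array(pts,float).reshape(-1,1,2),K,d).reshape(-1,2)
    r=np.c_[u,np.ones(len(u))]@camR(im).T; p=np.array(im["position"])
    return p+r*((z-p[2])/r[:,2])[:,None]
def w2px(im,P):
    Rm=camR(im);p=np.array(im["position"])
    return cv2.projectPoints(np.array(P,float).reshape(-1,3),cv2.Rodrigues(Rm.T)[0],-Rm.T@p,np.array(im["camera_matrix"]),np.array(im["distortion"]))[0].reshape(-1,2)
def save(im,n): cv2.imwrite(f"pics/{n}.png",im["pixels"][:,:,::-1])
E
python3 - <<'E'
from h import *
for c in ("top","scene"):
    im=imaging.get_image(c); save(im,c+"0"); print(c,im["position"],im["attitude"],np.array(im["camera_matrix"])[0])
    for n in "laptop lid tray pad battery fan screwdriver bottle mug jar".split():
        print(n,[(np.round(d["conf"],2),np.round(d["box"]).astype(int).tolist()) for d in search_frame(n,c)[:3]])
s=manip.read_state();print(s["t"],s["eef_pos"],s["eef_rot"])
E
```

```text
top [ 0.39205168 -0.01548269  1.03279442] [ 0.04895625 -0.70027946  0.71068287 -0.04627972] [502.39425078   0.         318.08690776]
laptop [(np.float64(0.65), [261, 129, 388, 313])]
lid [(np.float64(0.93), [358, 130, 390, 300])]
tray [(np.float64(0.8), [416, 217, 542, 352])]
pad [(np.float64(0.66), [102, 206, 202, 320])]
battery [(np.float64(0.88), [137, 339, 197, 415]), (np.float64(0.65), [280, 252, 356, 297])]
fan []
screwdriver [(np.float64(0.69), [266, 190, 350, 209]), (np.float64(0.68), [101, 206, 202, 321])]
bottle [(np.float64(0.82), [140, 134, 187, 177]), (np.float64(0.52), [357, 130, 391, 300])]
mug [(np.float64(0.58), [423, 117, 479, 166]), (np.float64(0.44), [258, 127, 390, 313])]
jar [(np.float64(0.77), [316, 100, 345, 140]), (np.float64(0.34), [131, 232, 177, 267])]
scene [1.13098981 0.44848499 0.90718124] [-0.16357557  0.40689971  0.84151305 -0.31548605] [617.94958219   0.         323.91958573]
laptop [(np.float64(0.97), [210, 114, 403, 343])]
lid [(np.float64(0.55), [212, 114, 316, 286])]
tray [(np.float64(0.94), [154, 112, 285, 208])]
pad [(np.float64(0.55), [408, 272, 573, 420])]
battery [(np.float64(0.9), [304, 206, 382, 255]), (np.float64(0.86), [492, 233, 568, 272])]
fan [(np.float64(0.66), [457, 319, 510, 362]), (np.float64(0.62), [260, 263, 342, 310])]
screwdriver [(np.float64(0.6), [261, 265, 344, 311])]
bottle [(np.float64(0.66), [388, 370, 434, 442])]
mug [(np.float64(0.59), [100, 208, 166, 272])]
jar [(np.float64(0.83), [190, 306, 234, 359])]
1.1 [ 0.18875587 -0.59577981  0.2313194 ] [-7.80673681e-06  9.88259941e-01  1.52781836e-01 -5.90576749e-06]
```

View pics/top0.png

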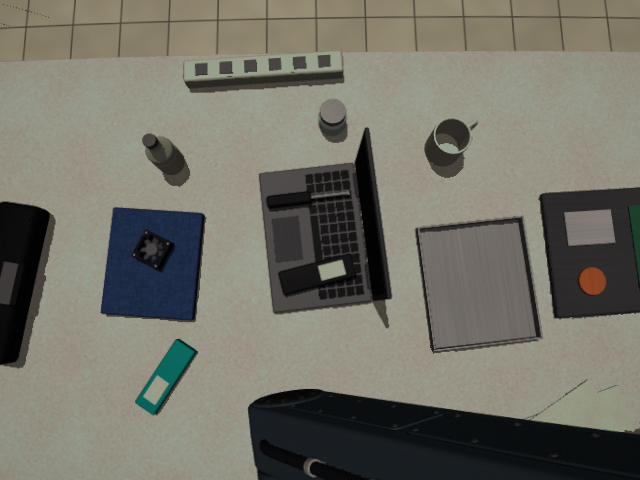

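View pics/scene0.png

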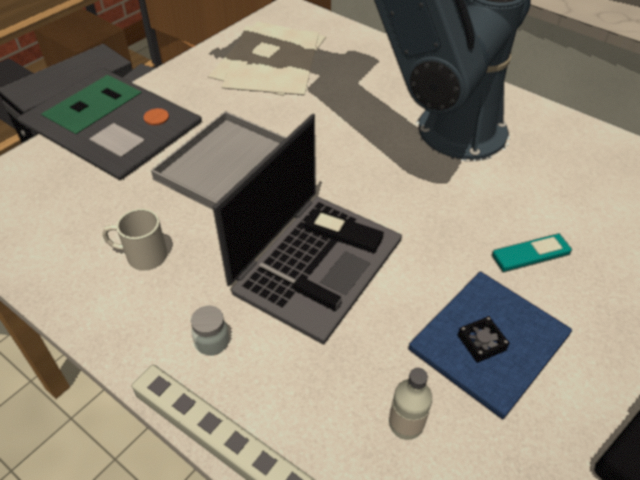

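The battery (≈317,274 in top) and screwdriver (≈308,199) lie on the laptop, the fan is on the pad (153,249), and the tray is to the right (≈478,284). The turquoise piece at (166,376) is a decoy. I'll zoom in for the corners.

```bash
python3 - <<'E'
import cv2,numpy as np
a=cv2.imread("pics/top0.png")[160:320,250:400]; b=cv2.imread("pics/scene0.png")[195:320,250:390]
a=cv2.resize(np.clip(a*1.8,0,255).astype('uint8'),None,fx=3.6,fy=3.6,interpolation=cv2.INTER_CUBIC)
cv2.imwrite("pics/zt.png",a)
E
python3 - <<'E'
from h import *
import pickle
im=imaging.get_image("top");sc=imaging.get_image("scene")
print("tray rim",px2w(im,[(417,228),(522,217),(540,337),(433,351)],.028).round(3).tolist())
print("laptop",px2w(im,[(261,174),(274,312)],.022).round(3).tolist())
print("lap scene",px2w(sc,[(401,238),(323,340),(237,290)],.022).round(3).tolist())
print("scr scene",px2w(sc,[(262,266),(340,302)],.034).round(3).tolist())
print("jar,mug,bottle",px2w(sc,[(210,352),(145,265),(408,436)],.0).round(3).tolist())
print(px2w(sc,[(306,118),(221,203)],.22).round(3).tolist())
E
```

```text
tray rim [[0.548, -0.213, 0.028], [0.568, -0.43, 0.028], [0.326, -0.451, 0.028], [0.303, -0.236, 0.028]]
laptop [[0.667, 0.104, 0.022], [0.384, 0.077, 0.022]]
lap scene [[0.398, 0.086, 0.022], [0.675, 0.111, 0.022], [0.688, -0.073, 0.022]]
scr scene [[0.626, -0.069, 0.034], [0.601, 0.091, 0.034]]
jar,mug,bottle [[0.801, -0.032, 0.0], [0.743, -0.262, 0.0], [0.718, 0.312, 0.0]]
[[0.425, -0.128, 0.22], [0.678, -0.094, 0.22]]
```

View pics/zt.png

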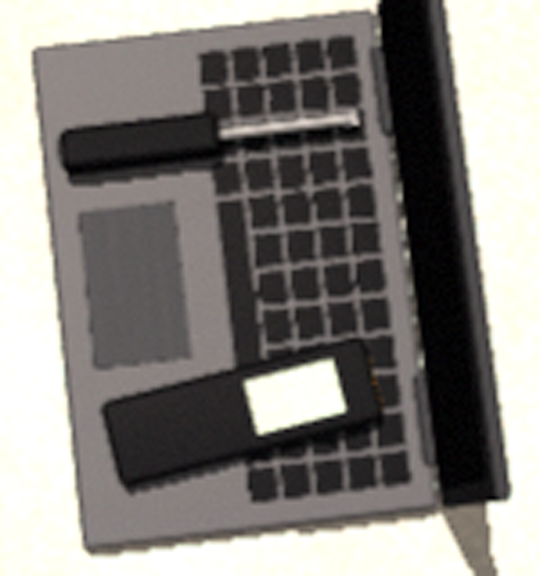

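The zoom gives these corners: battery top ≈(103,405),(363,341),(382,412),(122,482); handle from x=62 to 218 at y≈130–165; shaft tip (358,119).

Run:
```python
from h import *
im=imaging.get_image("top");sc=imaging.get_image("scene")
f=lambda L,z:px2w(im,[((a+.5)/3.6+249.5,(b+.5)/3.6+159.5) for a,b in L],z)
def rep(n,P): 
    print(n,P[:,:2].round(3).tolist(),'c',P.mean(0).round(4),[round(float(np.linalg.norm(P[i]-P[i-1])),3) for i in range(len(P))])
B=f([(103,405),(363,341),(382,412),(122,482)],.042);rep("bat",B)
d=(B[1]+B[2]-B[0]-B[3]);print("bat yaw",np.degrees(np.arctan2(d[1],d[0])))
H=f([(62,152),(218,140)],.046);rep("handle",H); rep("tip",f([(358,121)],.034))
L=f([(33,47),(90,550)],.022);rep("lap",L)
rep("lap hinge",f([(376,12),(440,505)],.022))
# scene: battery corners
rep("bat sc",px2w(sc,[(313,219),(325,206),(383,233),(374,247)],.042))
rep("handle sc",px2w(sc,[(295,280),(338,299)],.046))
T=px2w(im,[(417,228),(522,217),(540,337),(433,351)],.028);rep("tray",T)
for ang in(1.5,1.6,1.7,1.8,1.9):
    # predicted lid free edge corners
    ly=(L[0]-L[1]);ly/=np.linalg.norm(ly);lx=np.array([ly[1],-ly[0],0]);c=L.mean(0)+lx*.1;c[2]=0
    P=[c+lx*.1+lx*(-np.cos(ang)*.2)+[0,0,.022+.2*np.sin(ang)]+ly*s for s in(-.145,.145)]
    print(ang,w2px(im,P).round().tolist(),w2px(sc,P).round().tolist(),c.round(3),np.round(P,3).tolist())
```

```text
bat [[0.462, 0.067], [0.495, -0.076], [0.456, -0.086], [0.42, 0.057]] c [ 0.4581 -0.0097  0.042 ] [0.043, 0.147, 0.04, 0.147]
bat yaw -76.38983012758288
handle [[0.603, 0.089], [0.608, 0.002]] c [0.6056 0.0454 0.046 ] [0.087, 0.087]
tip [[0.621, -0.077]] c [ 0.6206 -0.077   0.034 ] [0.0]
lap [[0.67, 0.108], [0.383, 0.076]] c [0.5264 0.0922 0.022 ] [0.289, 0.289]
lap hinge [[0.688, -0.09], [0.405, -0.118]] c [ 0.5462 -0.104   0.022 ] [0.284, 0.284]
bat sc [[0.481, -0.066], [0.438, -0.07], [0.426, 0.061], [0.466, 0.068]] c [ 0.4525 -0.0017  0.042 ] [0.134, 0.043, 0.131, 0.04]
handle sc [[0.62, 0.005], [0.606, 0.089]] c [0.613  0.0473 0.046 ] [0.086, 0.086]
tray [[0.548, -0.213], [0.568, -0.43], [0.326, -0.451], [0.303, -0.236]] c [ 0.436  -0.3325  0.028 ] [0.246, 0.218, 0.243, 0.216]
1.5 [[378.0, 299.0], [354.0, 127.0]] [[322.0, 116.0], [223.0, 212.0]] [ 0.538 -0.007  0.   ] [[0.403, -0.109, 0.221], [0.691, -0.076, 0.221]]
1.6 [[391.0, 298.0], [366.0, 126.0]] [[313.0, 112.0], [213.0, 207.0]] [ 0.538 -0.007  0.   ] [[0.405, -0.128, 0.222], [0.693, -0.096, 0.222]]
1.7 [[403.0, 296.0], [377.0, 125.0]] [[303.0, 109.0], [203.0, 203.0]] [ 0.538 -0.007  0.   ] [[0.407, -0.148, 0.22], [0.696, -0.116, 0.22]]
1.8 [[415.0, 295.0], [389.0, 124.0]] [[294.0, 107.0], [193.0, 199.0]] [ 0.538 -0.007  0.   ] [[0.41, -0.168, 0.217], [0.698, -0.136, 0.217]]
1.9 [[426.0, 293.0], [399.0, 124.0]] [[286.0, 106.0], [185.0, 197.0]] [ 0.538 -0.007  0.   ] [[0.412, -0.187, 0.211], [0.7, -0.155, 0.211]]
```

```bash
cat > go.py <<'E'
import sys
from h import *
# usage: go.py x,y,z,yawdeg ... -> shift(mm) and turn from the present pose, tool axes
s=manip.read_state(); p=np.array(s["eef_pos"]); M=q2R(s["eef_rot"])
print("t",s["t"],"p",p.round(4),"yaw",np.degrees(np.arctan2(M[1,0],M[0,0])).round(1),"w",round(float(s["width"]),3),"g",s["grip_force"],"F",np.round(s["ft_force"],1),"q",np.round(s["joint_positions"],2))
for a in sys.argv[1:]:
    x,y,z,w=map(float,a.split(",")); w=np.radians(w); c,n=np.cos(w),np.sin(w)
    T=np.array([[c,n,0],[n,-c,0],[0,0,-1]])
    print(a,(M.T@(np.array([x,y,z])-p)*1000).round(1),R.from_matrix(M.T@T).as_rotvec().round(3))
E
python3 go.py .452,.009,.30,103.6 .452,.009,.12,103.6
```

```text
t 1.3 p [ 0.1888 -0.5958  0.2313] yaw 17.6 w 1.001 g 0.0 F [ 0.5 -0.2 -0.6] q [-1.44  0.53  1.43  0.    1.18 -0.18]
.452,.009,.30,103.6 [ 433.6 -497.1  -68.7] [ 0.     0.    -1.501]
.452,.009,.12,103.6 [ 433.6 -497.1  111.3] [ 0.     0.    -1.501]
```

apply_moves(moves=[0,0,-50,0,0,0,-1,434,-497,-69,0,0,-1.5,-1,434,-497,-69,0,0,-1.5,-1,434,-497,-69,0,0,-1.5,-1,434,-497,-69,0,0,-1.5,-1,434,-497,-69,0,0,-1.5,-1,434,-497,-69,0,0,-1.5,-1,434,-497,-69,0,0,-1.5,-1,434,-497,-69,0,0,-1.5,-1,434,-497,-69,0,0,-1.5,-1,434,-497,-69,0,0,-1.5,-1,434,-497,-69,0,0,-1.5,-1], force=60)

```text
t: 2.5
eef_pos: [0.409, -0.09, 0.2976]
eef_rot: [0.001, 0.618, 0.786, 0.0]
ft_force: [0.9, -0.8, -0.1]
width: 0.999
grip_force: 0.0
```

```bash
python3 go.py .452,.009,.30,103.6 .452,.009,.08,103.6 .452,.009,.02,103.6
```

```text
t 2.5 p [ 0.409  -0.09    0.2976] yaw 103.6 w 0.999 g 0.0 F [ 0.9 -0.8 -0.1] q [-0.48  0.15  1.83 -0.    1.16 -0.72]
.452,.009,.30,103.6 [86.  65.2 -2.4] [0.001 0.001 0.001]
.452,.009,.08,103.6 [ 86.2  64.9 217.6] [0.001 0.001 0.001]
.452,.009,.02,103.6 [ 86.3  64.9 277.6] [0.001 0.001 0.001]
```

apply_moves(moves=[86,65,0,0,0,0,-1,86,65,0,0,0,0,-1,86,65,0,0,0,0,-1,86,65,0,0,0,0,-1,86,65,200,0,0,0,-1,86,65,200,0,0,0,-1,86,65,200,0,0,0,-1,86,65,200,0,0,0,-1,86,65,200,0,0,0,-1,86,65,200,0,0,0,-1])

```text
t: 3.5
eef_pos: [0.451, 0.0057, 0.097]
eef_rot: [-0.001, 0.62, 0.785, -0.001]
ft_force: [0.7, 0.1, 0.4]
width: 0.997
grip_force: 0.0
```

```bash
python3 go.py .452,.009,.02,103.6
python3 - <<'E'
from h import *
im=imaging.get_image("scene"); cv2.imwrite("pics/s1.png",cv2.resize(im["pixels"][100:350,200:450,::-1],None,fx=2.2,fy=2.2))
E
```

```text
t 3.5 p [0.451  0.0057 0.097 ] yaw 103.4 w 0.997 g 0.0 F [0.7 0.1 0.4] q [-0.24  0.54  1.98 -0.    0.63 -0.47]
.452,.009,.02,103.6 [ 2.9  2.  77. ] [-0.003 -0.001 -0.003]
```

View pics/s1.png

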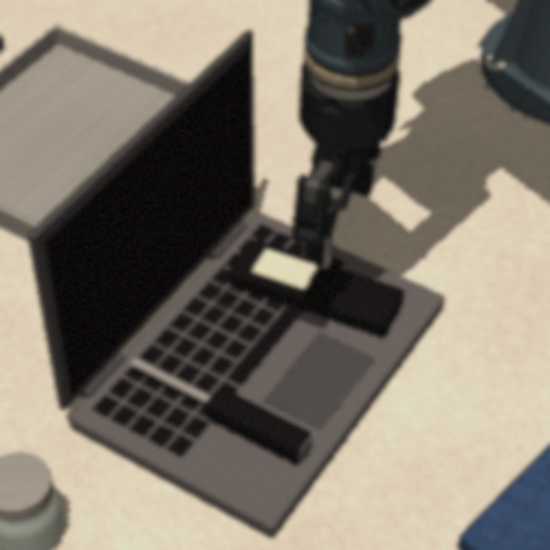

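The gripper straddles the battery (crop ≈(320,270)) and is clear of the lid, so I'll descend and grip.

apply_moves(moves=[3,2,40,0,0,0,-1,3,2,60,0,0,0,-1,3,2,76,0,0,0,-1,3,2,76,0,0,0,-1,3,2,76,0,0,0,1,3,2,76,0,0,0,1,3,2,76,0,0,0,1,3,2,76,0,0,0,1,3,2,76,0,0,0,1,3,2,76,0,0,0,1,3,2,76,0,0,0,1], force=60)

```text
t: 4.65
eef_pos: [0.4541, 0.0101, 0.0233]
eef_rot: [0.002, 0.619, 0.785, 0.001]
ft_force: [-0.1, -0.3, 12.9]
width: 0.551
grip_force: 60.8
```

```bash
python3 go.py .452,.009,.30,103.6 .45,-.2,.30,103.6
```

```text
t 4.65 p [0.4541 0.0101 0.0233] yaw 103.5 w 0.551 g 60.7505464553833 F [-0.1 -0.3 12.9] q [-0.22  0.7   2.01 -0.    0.43 -0.46]
.452,.009,.30,103.6 [  -1.1   -1.2 -276.8] [ 0.004  0.002 -0.001]
.45,-.2,.30,103.6 [-203.8  -52.1 -276.6] [ 0.004  0.002 -0.001]
```

apply_moves(moves=[0,0,-30,0,0,0,1,0,0,-80,0,0,0,1,0,0,-130,0,0,0,1,0,0,-180,0,0,0,1,0,0,-230,0,0,0,1,0,0,-275,0,0,0,1,0,0,-275,0,0,0,1,0,0,-275,0,0,0,1])

```text
t: 5.45
eef_pos: [0.4523, 0.0106, 0.2972]
eef_rot: [0.001, 0.619, 0.785, 0.001]
ft_force: [0.3, 1.5, -3.1]
width: 0.547
grip_force: 63.8
```

```bash
python3 go.py .38,-.322,.298,95.3 .38,-.322,.08,95.3
```

```text
t 5.45 p [0.4523 0.0106 0.2972] yaw 103.5 w 0.547 g 63.82683277130127 F [ 0.3  1.5 -3.1] q [-0.22  0.21  1.76  0.    1.17 -0.46]
.38,-.322,.298,95.3 [-306.4 -148.1   -0.8] [0.002 0.001 0.144]
.38,-.322,.08,95.3 [-306.2 -148.6  217.2] [0.002 0.001 0.144]
```

apply_moves(moves=[-30,-15,0,0,0,0.14,1,-75,-36,0,0,0,0.14,1,-120,-58,0,0,0,0.14,1,-165,-80,0,0,0,0.14,1,-210,-101,0,0,0,0.14,1,-255,-123,0,0,0,0.14,1,-290,-140,0,0,0,0.14,1,-306,-148,0,0,0,0.14,1,-306,-148,0,0,0,0.14,1,-306,-148,50,0,0,0.14,1,-306,-148,100,0,0,0.14,1,-306,-148,150,0,0,0.14,1])

```text
t: 6.65
eef_pos: [0.3802, -0.319, 0.1443]
eef_rot: [-0.001, 0.672, 0.741, 0.001]
ft_force: [1.1, -0.4, -2.7]
width: 0.547
grip_force: 63.8
```

```bash
python3 go.py .38,-.322,.04,95.3 .38,-.322,.008,95.3
```

```text
t 6.65 p [ 0.3802 -0.319   0.1443] yaw 95.6 w 0.547 g 63.77878546714783 F [ 1.1 -0.4 -2.7] q [-0.92  0.49  1.84  0.    0.82 -1.02]
.38,-.322,.04,95.3 [ -3.1  -0.4 104.3] [-0.    -0.002  0.005]
.38,-.322,.008,95.3 [ -3.2  -0.4 136.3] [-0.    -0.002  0.005]
```

apply_moves(moves=[-3,0,50,0,0,0,1,-3,0,90,0,0,0,1,-3,0,115,0,0,0,1,-3,0,125,0,0,0,1,-3,0,132,0,0,0,1,-3,0,137,0,0,0,1,-3,0,137,0,0,0,1,-3,0,137,0,0,0,1])

```text
t: 7.45
eef_pos: [0.3813, -0.3252, 0.0102]
eef_rot: [0.001, 0.672, 0.74, -0.0]
ft_force: [0.6, 0.3, -1.2]
width: 0.54
grip_force: 63.6
```

```bash
python3 go.py
python3 - <<'E'
from h import *
im=imaging.get_image("scene"); cv2.imwrite("pics/s2.png",cv2.resize(im["pixels"][70:270,130:380,::-1],None,fx=2.4,fy=2.4))
E
```

```text
t 7.45 p [ 0.3813 -0.3252  0.0102] yaw 95.5 w 0.54 g 63.646767139434814 F [ 0.6  0.3 -1.2] q [-0.93  0.75  1.89  0.    0.5  -1.03]
```

View pics/s2.png

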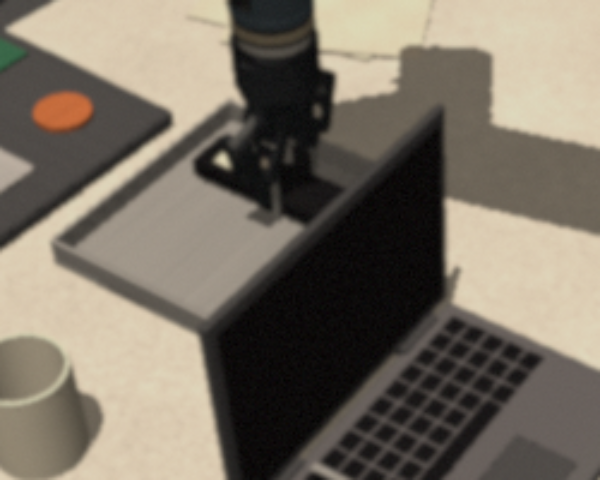

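The battery is inside the tray and near the floor (crop ≈(270,180)). I'll lower another 3 mm, open part way and lift.

apply_moves(moves=[0,0,2,0,0,0,1,0,0,4,0,0,0,1,0,0,4,0,0,0,1,0,0,4,0,0,0,-0.45,0,0,4,0,0,0,-0.45,0,0,4,0,0,0,-0.45,0,0,4,0,0,0,-0.45,0,0,-20,0,0,0,-0.45,0,0,-60,0,0,0,-0.45,0,0,-110,0,0,0,-1,0,0,-160,0,0,0,-1,0,0,-210,0,0,0,-1])

```text
t: 8.7
eef_pos: [0.3803, -0.3242, 0.221]
eef_rot: [-0.0, 0.672, 0.74, 0.0]
ft_force: [0.4, 0.2, -0.4]
width: 1.002
grip_force: 0.0
```

```bash
python3 - <<'E'
from h import *
h1=np.array([.609,.046]);d=np.array([.621-.605,-.077-.089]);print(np.degrees(np.arctan2(d[1],d[0])))
E
python3 go.py .38,-.322,.30,96 .609,.048,.30,96 .609,.048,.10,96
```

```text
-84.49452214202165
t 8.7 p [ 0.3803 -0.3242  0.221 ] yaw 95.5 w 1.002 g 0.0 F [ 0.4  0.2 -0.4] q [-0.93  0.37  1.75  0.    1.02 -1.03]
.38,-.322,.30,96 [  2.2  -0.1 -79. ] [-0.    -0.001 -0.009]
.609,.048,.30,96 [348.6 263.3 -78.9] [-0.    -0.001 -0.009]
.609,.048,.10,96 [348.5 263.3 121.1] [-0.    -0.001 -0.009]
```

apply_moves(moves=[0,0,-40,0,0,0,-1,0,0,-79,0,0,0,-1,349,263,-79,0,0,-0.01,-1,349,263,-79,0,0,-0.01,-1,349,263,-79,0,0,-0.01,-1,349,263,-79,0,0,-0.01,-1,349,263,-79,0,0,-0.01,-1,349,263,-79,0,0,-0.01,-1,349,263,-79,0,0,-0.01,-1,349,263,-79,0,0,-0.01,-1,349,263,-79,0,0,-0.01,-1,349,263,-79,0,0,-0.01,-1])

```text
t: 9.9
eef_pos: [0.6105, 0.0522, 0.2976]
eef_rot: [-0.0, 0.667, 0.745, 0.001]
ft_force: [-0.2, -0.6, 0.4]
width: 0.998
grip_force: 0.0
```

```bash
python3 go.py .609,.048,.30,96 .609,.048,.026,96
```

```text
t 9.9 p [0.6105 0.0522 0.2976] yaw 96.4 w 0.998 g 0.0 F [-0.2 -0.6  0.4] q [-0.1   0.44  1.39  0.    1.31 -0.21]
.609,.048,.30,96 [-4.  -2.  -2.4] [ 0.001 -0.002  0.007]
.609,.048,.026,96 [ -4.4  -2.3 271.6] [ 0.001 -0.002  0.007]
```

apply_moves(moves=[-4,-2,50,0,0,0,-1,-4,-2,100,0,0,0,-1,-4,-2,150,0,0,0,-1,-4,-2,200,0,0,0,-1,-4,-2,240,0,0,0,-1,-4,-2,262,0,0,0,-1,-4,-2,269,0,0,0,-1,-4,-2,269,0,0,0,-1,-4,-2,269,0,0,0,1,-4,-2,269,0,0,0,1,-4,-2,269,0,0,0,1,-4,-2,269,0,0,0,1], force=50)

```text
t: 11.1
eef_pos: [0.6081, 0.0437, 0.0303]
eef_rot: [0.001, 0.669, 0.744, 0.001]
ft_force: [1.0, -0.1, 0.9]
width: 0.33
grip_force: 0.0
```

apply_moves(moves=[0,0,0,0,0,0,1,0,0,0,0,0,0,1,0,0,0,0,0,0,1,0,0,0,0,0,0,1,0,0,0,0,0,0,1])

```text
t: 11.6
eef_pos: [0.6083, 0.0437, 0.0304]
eef_rot: [0.001, 0.669, 0.744, 0.001]
ft_force: [0.1, 0.1, 5.8]
width: 0.267
grip_force: 50.3
```

apply_moves(moves=[0,0,-20,0,0,0,1,0,0,-60,0,0,0,1,0,0,-110,0,0,0,1,0,0,-160,0,0,0,1,0,0,-210,0,0,0,1,0,0,-255,0,0,0,1,0,0,-270,0,0,0,1,0,0,-270,0,0,0,1])

```text
t: 12.4
eef_pos: [0.6089, 0.0437, 0.3026]
eef_rot: [0.003, 0.669, 0.744, 0.002]
ft_force: [-0.1, -1.1, -1.7]
width: 0.266
grip_force: 49.5
```

```bash
python3 go.py .488,-.2915,.30,95.3  .488,-.2915,.10,95.3
```

```text
t 12.4 p [0.6089 0.0437 0.3026] yaw 96.1 w 0.266 g 49.509780406951904 F [-0.1 -1.1 -1.7] q [-0.11  0.43  1.39  0.    1.31 -0.22]
.488,-.2915,.30,95.3 [-320.5 -155.7    2. ] [0.007 0.001 0.014]
.488,-.2915,.10,95.3 [-320.2 -157.1  202. ] [0.007 0.001 0.014]
```

apply_moves(moves=[-30,-15,0,0,0,0.01,1,-75,-36,0,0,0,0.01,1,-120,-58,0,0,0,0.01,1,-165,-80,0,0,0,0.01,1,-210,-102,0,0,0,0.01,1,-255,-124,0,0,0,0.01,1,-300,-146,0,0,0,0.01,1,-320,-156,0,0,0,0.01,1,-320,-156,0,0,0,0.01,1,-320,-157,50,0,0,0.01,1,-320,-157,100,0,0,0.01,1,-320,-157,150,0,0,0.01,1])

```text
t: 13.6
eef_pos: [0.4846, -0.2892, 0.1466]
eef_rot: [-0.001, 0.672, 0.74, 0.0]
ft_force: [-0.7, 0.3, -1.8]
width: 0.263
grip_force: 49.5
```

```bash
python3 go.py .488,-.2915,.04,95.3  .488,-.2915,.014,95.3
```

```text
t 13.6 p [ 0.4846 -0.2892  0.1466] yaw 95.5 w 0.263 g 49.502407908439636 F [-0.7  0.3 -1.8] q [-0.74  0.56  1.66  0.    0.92 -0.83]
.488,-.2915,.04,95.3 [ -2.8   3.3 106.6] [-0.001 -0.002  0.004]
.488,-.2915,.014,95.3 [ -2.8   3.3 132.6] [-0.001 -0.002  0.004]
```

apply_moves(moves=[-3,3,50,0,0,0,1,-3,3,85,0,0,0,1,-3,3,110,0,0,0,1,-3,3,122,0,0,0,1,-3,3,128,0,0,0,1,-3,3,131,0,0,0,1,-3,3,131,0,0,0,1,-3,3,131,0,0,0,1])

```text
t: 14.4
eef_pos: [0.4893, -0.2943, 0.0194]
eef_rot: [0.001, 0.672, 0.74, 0.0]
ft_force: [-1.0, 0.9, -1.7]
width: 0.271
grip_force: 49.5
```

apply_moves(moves=[0,0,2,0,0,0,1,0,0,4,0,0,0,1,0,0,6,0,0,0,1,0,0,6,0,0,0,1])

```text
t: 14.8
eef_pos: [0.4887, -0.294, 0.0124]
eef_rot: [0.0, 0.672, 0.74, 0.0]
ft_force: [-0.3, 0.7, 0.6]
width: 0.269
grip_force: 49.7
```

apply_moves(moves=[0,0,0,0,0,0,0,0,0,0,0,0,0,0,0,0,0,0,0,0,0,0,0,0,0,0,0,0,0,0,0,0,0,0,0,-20,0,0,0,0,0,0,-60,0,0,0,0,0,0,-110,0,0,0,1,0,0,-160,0,0,0,1,0,0,-210,0,0,0,1,0,0,-260,0,0,0,1,0,0,-300,0,0,0,1])

```text
invalid input
```

```bash
python3 go.py
python3 - <<'E'
from h import *
im=imaging.get_image("top"); sc=imaging.get_image("scene"); save(im,"top3")
a=cv2.resize(im["pixels"][110:370,90:560,::-1],(660,365)); b=cv2.resize(sc["pixels"][90:230,130:390,::-1],(430,232))
c=np.zeros((600,660,3),np.uint8); c[:365]=a; c[366:598,:430]=b
cv2.imwrite("pics/c3.png",np.clip(c*1.5,0,255).astype(np.uint8))
E
```

```text
t 14.8 p [ 0.4887 -0.294   0.0124] yaw 95.5 w 0.269 g 49.67922270298004 F [-0.3  0.7  0.6] q [-0.74  0.78  1.71  0.    0.64 -0.83]
```

View pics/c3.png

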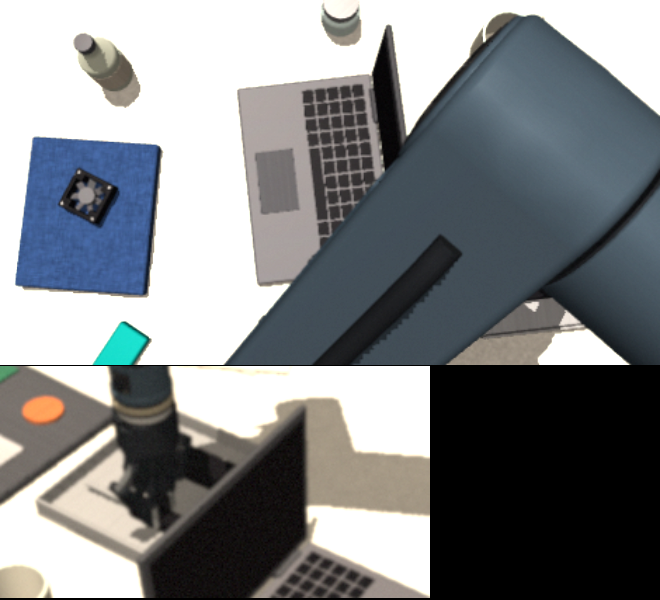

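The last call was refused because I miscounted the rows. The picture still shows the screwdriver held in the tray beside the battery, with the keyboard clear and the fan in place. I'll resend.

apply_moves(moves=[0,0,0,0,0,0,0,0,0,0,0,0,0,0,0,0,0,0,0,0,0,0,0,0,0,0,0,0,0,0,-20,0,0,0,0,0,0,-60,0,0,0,0,0,0,-110,0,0,0,1,0,0,-160,0,0,0,1,0,0,-210,0,0,0,1,0,0,-260,0,0,0,1,0,0,-300,0,0,0,1])

```text
t: 16.0
eef_pos: [0.4887, -0.2939, 0.3155]
eef_rot: [0.002, 0.672, 0.74, -0.0]
ft_force: [0.3, -0.9, 0.4]
width: 0.005
grip_force: 0.0
```

```bash
python3 go.py
python3 - <<'E'
from h import *
sc=imaging.get_image("scene"); save(sc,"sc4"); top=imaging.get_image("top"); save(top,"top4")
b=cv2.resize(sc["pixels"][90:360,130:590,::-1],(782,459),interpolation=cv2.INTER_CUBIC)
cv2.imwrite("pics/c4.png",np.clip(b*1.3,0,255).astype(np.uint8))
E
```

```text
t 16.0 p [ 0.4887 -0.2939  0.3155] yaw 95.5 w 0.005 g 0.0 F [ 0.3 -0.9  0.4] q [-0.74  0.36  1.47 -0.    1.31 -0.83]
```

View pics/c4.png

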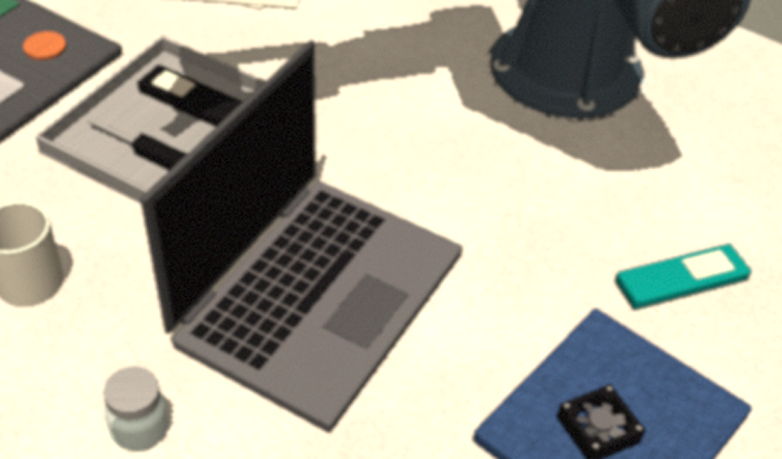

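Both pieces lie in the tray and the lid is still upright. Next I'll plan the closing arc: fingers shut, leading lower tip corner on the outer face at r = 170 mm.

```bash
cat > arc.py <<'E'
import sys
from h import *
def tcp(th,r=.17):
    H=np.array([.549,-.106,.022]);lx=np.array([.11,-.994,0]);z=np.array([0,0,1])
    return H+r*(-lx*np.cos(th)+z*np.sin(th))+.0085*(lx*np.sin(th)+z*np.cos(th))+.011*lx
s=manip.read_state();p=np.array(s["eef_pos"]);M=q2R(s["eef_rot"])
print(s["t"],p.round(4),np.degrees(np.arctan2(M[1,0],M[0,0])).round(1),s["ft_force"])
for t in map(float,sys.argv[1:]): print(t,tcp(t).round(4),(M.T@(tcp(t)-p)*1000).round())
E
python3 arc.py 1.8
```

```text
16.1 [ 0.4912 -0.2961  0.3192] 95.5 [-0.15799135 -0.16663542  0.18379898]
1.8 [ 0.5554 -0.1636  0.1856] [127.  75. 133.]
```

apply_moves(moves=[40,25,0,0,0,-0.01,1,80,50,0,0,0,-0.01,1,115,75,20,0,0,-0.01,1,127,75,60,0,0,-0.01,1,127,75,100,0,0,-0.01,1,127,75,133,0,0,-0.01,1,127,75,133,0,0,-0.01,1,127,75,133,0,0,-0.01,1])

```text
t: 16.9
eef_pos: [0.5506, -0.1601, 0.1786]
eef_rot: [-0.001, 0.669, 0.744, -0.0]
ft_force: [2.2, 0.9, 0.5]
width: 0.001
grip_force: 0.0
```

```bash
python3 arc.py 1.7 1.6 1.55 1.5 1.45 1.4 1.3 1.2 1.1
```

```text
16.9 [ 0.5506 -0.1601  0.1786] 96.1 [2.20641806 0.91962721 0.47416892]
1.7 [ 0.5535 -0.1471  0.1895] [ 13.   4. -11.]
1.6 [ 0.5517 -0.1303  0.1917] [ 30.   4. -13.]
1.55 [ 0.5508 -0.1219  0.1921] [ 38.   4. -14.]
1.5 [ 0.5498 -0.1134  0.1922] [ 47.   4. -14.]
1.45 [ 0.5489 -0.105   0.1918] [ 55.   4. -13.]
1.4 [ 0.548  -0.0965  0.191 ] [ 63.   4. -12.]
1.3 [ 0.5461 -0.0799  0.1881] [80.  4. -9.]
1.2 [ 0.5443 -0.0636  0.1835] [97.  4. -5.]
1.1 [ 0.5426 -0.0478  0.1774] [112.   4.   1.]
```

apply_moves(moves=[13,4,-11,0,0,0,1,22,4,-12,0,0,0,1,30,4,-13,0,0,0,1,38,4,-14,0,0,0,1,47,4,-14,0,0,0,1,55,4,-13,0,0,0,1,63,4,-12,0,0,0,1,72,4,-11,0,0,0,1,80,4,-9,0,0,0,1])

```text
t: 17.8
eef_pos: [0.5466, -0.0795, 0.1881]
eef_rot: [0.0, 0.669, 0.744, 0.0]
ft_force: [0.7, -1.8, 3.2]
width: 0.002
grip_force: 1.4
```

```bash
python3 arc.py 1.25 1.2 1.1 1 .9 .8 .7 .6 .5
python3 - <<'E'
from h import *
sc=imaging.get_image("scene"); cv2.imwrite("pics/c5.png",cv2.resize(sc["pixels"][90:360,180:440,::-1],(520,540)))
E
```

```text
17.8 [ 0.5466 -0.0795  0.1881] 96.1 [ 0.73394942 -1.82489104  3.201456  ]
1.25 [ 0.5452 -0.0717  0.186 ] [ 8. -1.  2.]
1.2 [ 0.5443 -0.0636  0.1835] [16. -1.  5.]
1.1 [ 0.5426 -0.0478  0.1774] [32. -1. 11.]
1.0 [ 0.5409 -0.0327  0.1696] [47. -1. 18.]
0.9 [ 0.5393 -0.0185  0.1604] [61. -1. 28.]
0.8 [ 0.5379 -0.0053  0.1499] [75. -1. 38.]
0.7 [0.5365 0.0069 0.138 ] [87. -1. 50.]
0.6 [0.5353 0.0178 0.125 ] [98. -1. 63.]
0.5 [0.5342 0.0273 0.111 ] [108.  -1.  77.]
```

View pics/c5.png

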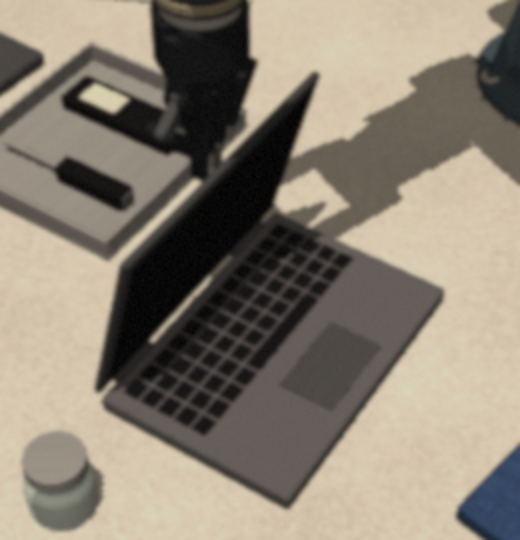

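The lid is leaning inward under the fingers (contact at ≈(212,165) in the crop), with a force of about 3.5 N. Battery and screwdriver are flat in the tray, so I'll continue along the arc.

apply_moves(moves=[8,-1,2,0,0,0,1,16,-1,5,0,0,0,1,24,-1,8,0,0,0,1,32,-1,11,0,0,0,1,40,-1,14,0,0,0,1,47,-1,18,0,0,0,1,54,-1,23,0,0,0,1,61,-1,28,0,0,0,1,68,-1,33,0,0,0,1,75,-1,38,0,0,0,1,81,-1,44,0,0,0,1,87,-1,50,0,0,0,1])

```text
t: 19.05
eef_pos: [0.5359, 0.0069, 0.1376]
eef_rot: [-0.0, 0.669, 0.744, -0.0]
ft_force: [-0.3, -0.4, 2.2]
width: 0.004
grip_force: 0.9
```

```bash
python3 arc.py .65 .6 .5 .4 .3 .2 .15 .1 .05 0
```

```text
19.05 [0.5359 0.0069 0.1376] 96.1 [-0.31577978 -0.44616757  2.2180805 ]
0.65 [0.5359 0.0125 0.1316] [6. 1. 6.]
0.6 [0.5353 0.0178 0.125 ] [11.  1. 13.]
0.5 [0.5342 0.0273 0.111 ] [20.  0. 27.]
0.4 [0.5334 0.0354 0.096 ] [29.  0. 42.]
0.3 [0.5326 0.042  0.0804] [35.  0. 57.]
0.2 [0.5321 0.047  0.0641] [40.  0. 73.]
0.15 [0.5319 0.0489 0.0558] [42.  0. 82.]
0.1 [0.5317 0.0504 0.0474] [44.  0. 90.]
0.05 [0.5316 0.0514 0.039 ] [45.  0. 99.]
0.0 [0.5315 0.052  0.0305] [ 45.   0. 107.]
```

apply_moves(moves=[6,0,6,0,0,0,1,11,0,13,0,0,0,1,16,0,20,0,0,0,1,20,0,27,0,0,0,1,25,0,34,0,0,0,1,29,0,42,0,0,0,1,32,0,50,0,0,0,1,35,0,57,0,0,0,1,38,0,65,0,0,0,1,40,0,73,0,0,0,1,42,0,82,0,0,0,1,44,0,90,0,0,0,1])

```text
t: 20.25
eef_pos: [0.5316, 0.0499, 0.0473]
eef_rot: [0.0, 0.669, 0.744, -0.0]
ft_force: [-0.8, -0.5, 1.0]
width: -0.0
grip_force: 0.7
```

apply_moves(moves=[1,0,5,0,0,0,1,1,0,9,0,0,0,1,1,0,13,0,0,0,1,1,0,15,0,0,0,1,1,0,17,0,0,0,1,1,0,17,0,0,0,1])

```text
t: 20.85
eef_pos: [0.5314, 0.0508, 0.031]
eef_rot: [-0.0, 0.669, 0.744, -0.0]
ft_force: [-0.1, 0.5, -0.3]
width: -0.003
grip_force: 0.0
```

apply_moves(moves=[0,0,1,0,0,0,1,0,0,2,0,0,0,1,0,0,2,0,0,0,1])

```text
t: 21.15
eef_pos: [0.5316, 0.0508, 0.0305]
eef_rot: [0.0, 0.669, 0.744, 0.0]
ft_force: [-1.4, 0.1, 10.0]
width: 0.006
grip_force: 5.1
```

It presses solidly at z = 30.5 mm, which is the shut height. I'll retreat and check.

apply_moves(moves=[0,0,-20,0,0,0,1,0,0,-60,0,0,0,1,0,0,-110,0,0,0,1,0,0,-160,0,0,0,1,0,0,-200,0,0,0,1,0,0,-200,0,0,0,1,0,0,-200,0,0,0,1])

```text
t: 21.85
eef_pos: [0.5318, 0.0508, 0.2302]
eef_rot: [0.001, 0.669, 0.744, 0.001]
ft_force: [-0.5, -0.0, -2.0]
width: -0.001
grip_force: 0.0
```

Run:
```python
from h import *
sc=imaging.get_image("scene"); save(sc,"sc6")
```

```text
(no output)
```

View pics/sc6.png

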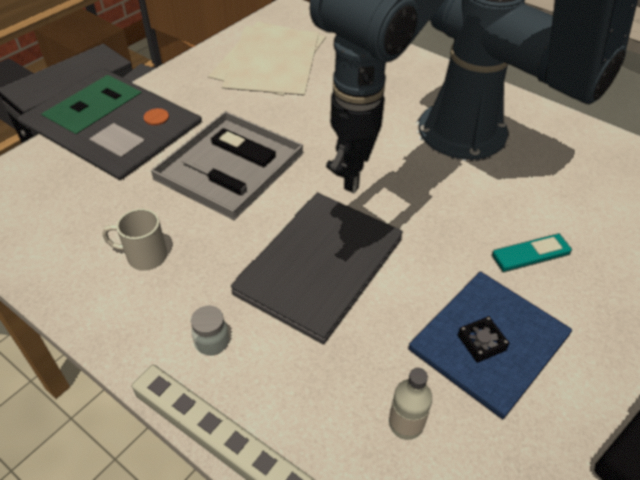

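The lid is shut flat (≈318,265), battery (245,147) and screwdriver (217,178) lie in the tray, the fan is on the pad (483,340), and the bottle, mug and jar have not moved.

```bash
python3 -c "
from workcell import manip
print(manip.sign_off())"
```

```text
the job is handed in; nothing more can be done
None
```

The job is handed in: the battery and screwdriver lie flat in the tray, the lid is shut, and the fan, bottle, mug and jar were left in place (last picture, about 22 s on the clock; no verdict was returned).

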